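Click the shelf divider into the notch at the round ticket

ROBOT

A 6-joint arm with a two-finger parallel gripper is mounted at the origin on the work surface. World frame = base frame: x ahead of the robot, y to its left, z up, the work surface at z = 0. Lengths are in m, angles in rad, forces in N, time in s.
With the tool pointing down it reaches from about 0.325 to 0.9 m from the base axis. Payload 6.1 kg.
Tool frame: the origin (TCP) lies at the very end of the fingers, on their centre line; the grasp point (between the pads) lies grip_point_offset behind it (grip_point_offset is the distance from the TCP to the grasp point, in m); z points along the fingers, y is the line along which they close (so a half turn about z gives the same grasp; the last joint's range is limited). The gripper opens to 85 mm and grips with 20 to 120 N. Pads are 22 mm wide; open, the fingers measure 114 mm over their backs; the gripper's body (76 mm by 85 mm) begins 54 mm behind the grasp point. The pads swing forward as they close: fully open they stand 13 mm farther back than shut.
Start: joints at [1.138, 0.22, 1.526, -0, 1.395, -0.126], TCP at [0.189, 0.596, 0.231] pointing down, gripper open.
Joint ranges: [-2.98, 2.98], [-0.91, 2.08], [0.09, 2.57], [-1.24, 4.39], [0.2, 2.65], [-2.68, 2.68]. Speed limits (rad/s): [2.57, 2.57, 3.01, 3.14, 3.14, 3.14].

INTERFACE

Orientations are given as a rotation vector (axis times angle).
In Python, from workcell import get_state, capture, camera_model, job_done, outline_of, mark_of, grip_point_offset gives the robot as it stands.
- The arm moves only by the tool play_rows, never from a script. Its argument "rows" is a list of rows, each a list of 2 entries, a list of its own where there are three numbers: the shift along the tool's x, y, z in cm, then the turn, a rotation vector about the tool's x, y, z in rad. A call has 1 to 8 rows; each row shifts and turns the commanded pose from where the row before left it, along the tool's axes as they then stand; what a row does not reach is not made up. A row lasts 1/10 s, in which the tool goes at most 50 mm and 8.59 degrees, less where a joint would pass 70% of its speed; a pose out of reach is approached as far as the arm can. A call is refused whole if a number of a shift passes 5 or a number of a turn 0.15, either way. A call with a gripper value outside its range is refused whole. "hand" is the opening in per cent of the stroke, from 0 (shut) to 100 (fully open), set as the call begins (left out, the last holds). The fingers move at their own pace and stop on an object; "force" is the grip in N (left out, the last holds). Time passes only in rows, so rows that do not move let the fingers close. It gives the time, the measured TCP pose, the force, the opening and the grip force at its end, in the units of the state.
- get_state(): the state, without advancing time (a new reading comes with each control period).
- capture(name): name is "scene" or "top"; returns (picture, depth): 480x640x3 uint8, red, green, blue; 480x640 float32, m along the optical axis (not along the pixel's ray), 0 where there is no reading.
- camera_model(name): a dict with "mtx" (3x3 intrinsics, pixels), "origin" and "attitude" of the camera in the world. Camera axes: x right, y down, z forward; pixel columns grow to the right and rows downward; lengths in m; the calibration is good to about 2 mm. A picture is of the moment at which its call begins. camera_model takes no time and is no camera call.
- job_done(): hands the job in; it is judged then, once.
Trained networks look in the newest picture that a camera, given by its name, has taken for a name from the list of things; names that differ only in an ending like _2 or _b are one class to them, and where a whole thing is asked for, a point or a joint stands for the part that bears it (a point fixed in the world has none). Each returns a list of dicts, best first, with "conf" (0 to 1); they miss things now and then, are a little off and sometimes report something else, mostly with a low value. They report only what shows in the picture. A call takes as long as a camera call.
- outline_of(label, camera): "region" (480x640 bool, what is visible of it) and "rect" ([left, top, right, bottom] in pixels, round what is visible of it).
- mark_of(label, camera): "position" ([row, column] in pixels: a listed point, or the origin of a listed thing).
The state is a dict: "t": time; "qpos": joint angles; "joint_vel": joint speeds; "joint_torque": joint torques, N m; "tool_pos": TCP position; "eef_rot": TCP orientation; "wrist_force": force on the tool from outside, world axes, zero at the start; "moment": the same for the moment, N m; "width": opening from 0.0 (shut) to 1.0 (fully open); "grip_force": force on a finger pad.
Only numpy, scipy, OpenCV 4.12 (cv2) and the standard library are available. Lean on these libraries where they do the work, as an engineer would, in place of code of your own. Each camera call takes 0.05 s, during which the arm holds its last target. There are 200 camera calls.

TASK

Push the upright grey shelf divider along its rail with a fingertip or the outside of the fingers until it clicks into the notch in line with the round price ticket, and leave it resting there. Only push it: do not pinch it or pull the plate up out of its foot, and leave the boxed toys and the other loose things where they stand.

Things in the scene. Friction and masses are not known exactly. Their poses are not given: they have to be found in the camera images.
- divider (a joint): Position in m of the sliding divider along its rail, 0 to 0.27; grows towards the shelf's +y. The plate's middle stands at shelf y = value - 0.135. Four notches lie at 0.030, 0.075, 0.195 and 0.240 (shelf y = -0.105, -0.060, 0.060, 0.105); it starts between the middle two. It slides with about 1.2 N of drag and stays where it is left.
- pin (a joint): Height in m of the spring pin (steel button on the divider's foot): 0 on plain rail or down in a notch, up to 0.003 on a ridge. Each notch lies between two ridges, 8 mm either side of it. Riding up a ridge takes 5 to 7 N and begins about 15 mm before the notch; past its top the push falls away and the divider settles by itself within 2 mm of the notch. Pushing on out of a notch takes 5 to 7 N again.
- blade (a joint): Height in m by which the divider's plate has been pulled up out of its foot, 0 to 0.06: 0 when seated. The plate only sits in the foot by its weight and a light fit (about 3.5 N lifts it).
- blade_top (a point): Middle of the top edge of the divider's upright grey plate: 5 mm thick (along shelf y, the sliding direction), 115 mm long (shelf x, 57 mm either side of this point), top 130 mm and lower edge 33 mm above the table. Its front (-x) end stands in a black foot 34 by 32 mm, foot top 57 mm, its cheeks 70 mm above the table and reaching 17 mm back from the rail's middle. Push either large face.
- face_left: The large face of the divider's plate that looks to the shelf's +y. Origin 57 mm in front of and 85 mm below the point blade_top; moves with the plate.
- face_right: The large face of the divider's plate that looks to the shelf's -y. Same origin as face_left.
- shelf: Fixed white counter-top shelf, 230 mm deep (x), 520 mm wide (y), its top 30 mm above the table, with a red ledge 40 mm deep and 22 mm high along its front (-x). Origin under the middle of the white board, at table height; x to the back, y along the rail, z up. The rail lies at x = -85 mm, y = -165 to 165 mm, lips 44 mm and end stops 52 mm above the table.
- ticket_round: The round yellow price ticket, a disc 30 mm across and 4 mm thick lying on the red ledge straight in front of one of the four notches (same shelf y). Origin at the middle of its underside, axes parallel to the shelf's.
- ticket_square: Square yellow ticket, 30 mm, in front of another notch; not the one wanted.
- ticket_triangle: Triangular yellow ticket, about 30 mm, in front of another notch; not the one wanted.
- ticket_bar: Narrow oblong yellow ticket, 36 by 10 mm, in front of another notch; not the one wanted.
- box_a: Boxed toy car, white carton 95 by 66 by 85 mm high, loose on the shelf at its right (-y) end, front, about 185 mm and more from the shelf's middle along y. Origin under its centre. Leave alone.
- box_b: Boxed toy car, white carton 95 by 66 by 85 mm high, loose on the shelf at its right (-y) end, back, about 185 mm and more from the shelf's middle along y. Origin under its centre. Leave alone.
- box_c: Boxed toy car, white carton 95 by 66 by 85 mm high, loose on the shelf at its left (+y) end, front, about 185 mm and more from the shelf's middle along y. Origin under its centre. Leave alone.
- box_d: Boxed toy car, white carton 95 by 66 by 85 mm high, loose on the shelf at its left (+y) end, back, about 185 mm and more from the shelf's middle along y. Origin under its centre. Leave alone.
- toy_car: Loose toy car, 62 by 32 by 30 mm high, on the shelf near its back edge, right half. Origin under its centre. Leave alone.
- skittle: Wooden skittle, 34 mm across and 52 mm high, loose on the shelf near its back edge, left half. Origin under its centre. Leave alone.
- toy_truck: Toy truck, 130 by 65 by 68 mm high, on the table right of the shelf. Origin under its centre. Leave alone.
- tape_roll: Empty-cored roll of clear tape, 90 mm across, 24 mm high, on the table left of the shelf. Origin under its centre. Leave alone.

How it is judged:
By the outcome, as a careful person would: the job done as asked, in the order asked, and still so for the second after the job is handed in, with the robot touching nothing.
It also fails if it takes over 42 s, if anything falls off the work surface, if the arm or the gripper's body presses on something with over 40 N, if the wrist force passes 120 N, or if a joint passes its speed limit or range.

## Working session

There is one attempt and no reset: what is moved stays moved. The work goes in short steps, Python scripts to look and compute and a tool call to move; the robot and the scene stay as the last step left them, time stands still between calls to the robot, and variables do not carry over. Pictures are saved under pics/ and viewed, at most 10 in all, crops included, and the job is handed in when it is done.

Besides the shell and the picture viewer there is one more tool, called after "Call:" by a JSON object that holds its "api" and its "payload". play_rows: Moves the arm, as the interface text tells. Its arguments: {"type":"object","properties":{"rows":{"type":"array"},"hand":{"type":"number"},"force":{"type":"number"}},"required":["rows"]}

```bash
mkdir -p pics
cat > h.py <<'E'
import numpy as np, cv2
from workcell import *
from scipy.spatial.transform import Rotation as R
def cam(n):
    m=camera_model(n); A=np.array(m["attitude"],float)
    if A.shape!=(3,3): A=R.from_rotvec(A).as_matrix() if A.size==3 else R.from_quat(A).as_matrix()
    return np.array(m["mtx"]),np.array(m["origin"]),A
def ray(n,rc,z):
    K,o,A=cam(n); d=A@np.linalg.solve(K,[rc[1],rc[0],1.]); return o+d*(z-o[2])/d[2]
def pix(n,p):
    K,o,A=cam(n); q=K@(A.T@(np.array(p)-o)); return q[:2]/q[2]
E
python3 - <<'E'
from h import *
s=get_state();print(s["t"],s["tool_pos"],s["eef_rot"],s["width"],grip_point_offset, camera_model("top"),camera_model("scene"))
for c in("top","scene"):
    im,d=capture(c);cv2.imwrite(f"pics/{c}0.png",im[:,:,::-1])
Z=dict(ticket_round=.022,ticket_square=.022,ticket_triangle=.022,ticket_bar=.022,blade_top=.13,shelf=0)
for l,z in Z.items():
  for c in("top","scene"):
    for r in mark_of(l,c)[:2]: print(l,c,round(r["conf"],2),np.round(r["position"],1),ray(c,r["position"],z).round(4))
E
```

```text
0.0 [0.18849707 0.59528143 0.2302132 ] [-4.79972490e-01 -3.10416635e+00  2.86474846e-03] 0.9973246084902386 0.0187 {'mtx': array([[433.38980636,   0.        , 322.4889866 ],
       [  0.        , 433.38980636, 235.46992408],
       [  0.        ,   0.        ,   1.        ]]), 'origin': array([ 0.3610014 , -0.00941511,  1.22060322]), 'attitude': array([-2.1272032 ,  2.17324848, -0.15273596])} {'mtx': array([[474.04410075,   0.        , 329.63479393],
       [  0.        , 474.04410075, 244.66696988],
       [  0.        ,   0.        ,   1.        ]]), 'origin': array([ 1.1930225 , -0.40682503,  0.99275183]), 'attitude': array([-2.12651342, -1.26801666,  0.46230245])}
ticket_round top 0.48 [277.2 365.9] [ 0.4104 -0.1313  0.022 ]
ticket_round scene 0.65 [248.9 278. ] [ 0.3983 -0.117   0.022 ]
ticket_round scene 0.41 [295.4 239.9] [ 0.493 -0.264  0.022]
ticket_square top 0.53 [285.2 318.3] [3.913e-01 2.000e-04 2.200e-02]
ticket_square scene 0.42 [231.3 316.8] [0.39   0.0056 0.022 ]
ticket_triangle top 0.45 [279.5 378.4] [ 0.4033 -0.1655  0.022 ]
ticket_triangle scene 0.54 [258.9 263.4] [ 0.4121 -0.1657  0.022 ]
ticket_bar top 0.51 [284.6 302.9] [0.3938 0.0425 0.022 ]
ticket_bar top 0.41 [200.4 359.3] [ 0.6268 -0.1204  0.022 ]
ticket_bar scene 0.58 [227.2 330.4] [0.394  0.0467 0.022 ]
blade_top top 0.64 [239.8 345.1] [ 0.5016 -0.0709  0.13  ]
blade_top scene 0.78 [241.9 308.6] [ 0.5012 -0.0743  0.13  ]
blade_top scene 0.58 [225.1 378. ] [0.5327 0.1057 0.13  ]
shelf top 0.68 [235.7 334.1] [ 0.5308 -0.0473  0.    ]
shelf scene 0.81 [277.8 321.6] [ 0.5254 -0.0513  0.    ]
```

Run:
```python
import cv2
a=cv2.imread("pics/top0.png")[130:330,200:460]; cv2.imwrite("pics/tc.png",cv2.resize(a,(780,600),interpolation=cv2.INTER_CUBIC))
```

```text
(no output)
```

View pics/tc.png

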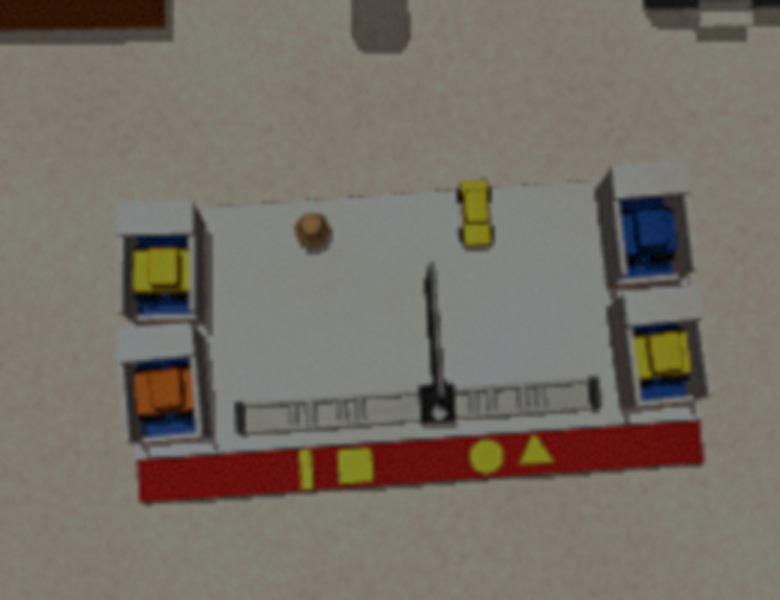

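View pics/scene0.png

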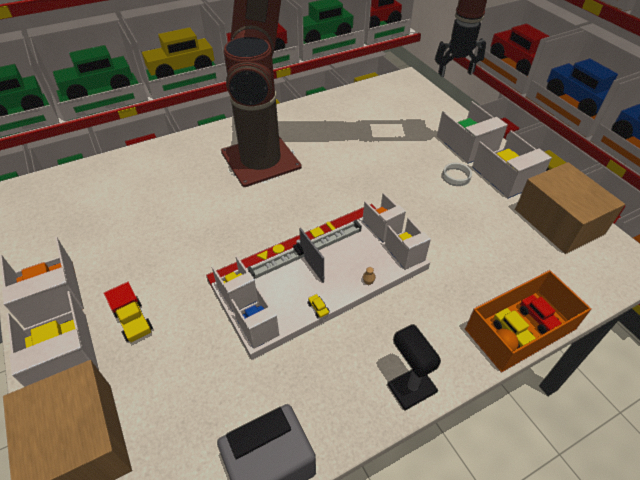

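The tickets, left to right, are the bar, square, round (487,456 in the crop) and triangle. Round is therefore the notch at shelf y = -0.060 (value 0.075), and the divider has to be pushed towards -y on its +y face. Next I'll measure the shelf frame accurately.

```bash
cat > m.py <<'E'
from h import *
def tickets(im,c):
    hsv=cv2.cvtColor(im,cv2.COLOR_RGB2HSV); red=cv2.inRange(hsv,(0,150,60),(8,255,255))|cv2.inRange(hsv,(172,150,60),(180,255,255))
    yel=cv2.inRange(hsv,(22,120,80),(35,255,255)); out=[]
    n,_,st,ce=cv2.connectedComponentsWithStats(yel)
    for i in range(1,n):
        if st[i,4]<15: continue
        p=ray(c,ce[i][::-1],.026)
        out.append((p,st[i,4]))
    return out
E
python3 - <<'E'
from m import *
im,d=capture("top")
T=[(p,a) for p,a in tickets(im,"top") if .37<p[0]<.43 and -.2<p[1]<.1]
T.sort(key=lambda t:-t[0][1])
for p,a in T: print(p.round(4),a)
P=np.array([t[0] for t in T])
ys=np.array([.105,.06,-.06,-.105])
if len(P)==4:
    fx=np.polyfit(ys,P[:,0],1);fy=np.polyfit(ys,P[:,1],1);print(fx,fy)
    yaw=np.arctan2(-fx[0],fy[0]); c0=np.array([fx[1],fy[1]]); print("yaw",yaw,"c0",c0)
    ex=np.array([np.cos(yaw),np.sin(yaw)]);ey=np.array([-ex[1],ex[0]])
    # tickets at ledge middle: x=-115-20=-135
    O=c0+.135*ex; print("O",O)
    np.savez("f.npz",O=O,ex=ex,ey=ey,yaw=yaw)
    for c in("top","scene"):
        if c=="scene": capture(c)
        for l,z in(("blade_top",.13),("shelf",0),("ticket_round",.022)):
            for r in mark_of(l,c)[:1]:
                q=ray(c,r["position"],z)[:2]-O; print(c,l,r["conf"],(q@ex).round(4),(q@ey).round(4))
    # depth-based plate: points with z .09-.135
    for c in("top","scene"):
        im,d=capture(c);K,o,A=cam(c);v,u=np.nonzero(d>0)
        W=o+(np.stack([(u-K[0,2])/K[0,0],(v-K[1,2])/K[1,1],np.ones(len(u))],1)*d[v,u][:,None])@A.T
        q=W[:,:2]-O; x=q@ex;y=q@ey;m=(W[:,2]>.1)&(W[:,2]<.14)&(abs(y)<.12)&(abs(x)<.13)
        print(c,m.sum(),np.percentile(x[m],[2,98]),np.percentile(y[m],[2,50,98]),W[m,2].max(),np.polyfit(x[m],y[m],1) )
        for n,lo,hi in(("board",0.02,.04),):
            k=(abs(x)<.1)&(abs(y)<.15)&(W[:,2]<.06); print(np.median(W[k,2]))
s=get_state();Rm=R.from_rotvec(s["eef_rot"]).as_matrix();print(s["t"],Rm.round(3),s["tool_pos"])
E
```

```text
[0.3907 0.046  0.026 ] 47
[0.3921 0.0011 0.026 ] 122
[ 0.398  -0.1185  0.026 ] 94
[ 0.4002 -0.1638  0.026 ] 55
[-0.04605688  0.39525893] [ 0.99856746 -0.05880569]
yaw 0.04609028849335285 c0 [ 0.39525893 -0.05880569]
O [ 0.53011556 -0.0525857 ]
top blade_top 0.51 -0.0309 -0.0245
top shelf 0.71 0.0043 0.001
top ticket_round 0.52 -0.1306 -0.072
scene blade_top 0.57 -0.0314 -0.0119
scene shelf 0.96 -0.0023 -0.0009
scene ticket_round 0.63 -0.1157 -0.0671
top 118 [-0.08295606  0.02721003] [-0.0197377  -0.01643347 -0.01460043] 0.1346336609839256 [ 0.00274105 -0.01659737]
0.030958277790900213
scene 264 [-0.07988015  0.03182006] [-0.02007425 -0.01817382 -0.01394469] 0.13526899007310655 [ 0.00368357 -0.01776427]
0.03204053237226878
1.2 [[-0.953  0.302  0.   ]
 [ 0.302  0.953  0.   ]
 [ 0.     0.    -1.   ]] [0.18872719 0.5958237  0.23130575]
```

Call:
{"api": "play_rows", "payload": {"rows": [[[0, 0, 0], [0, 0, -0.118]], [[0, 0, 0], [0, 0, -0.118]], [[0, 0, 0], [0, 0, -0.117]], [[-0.8, -2, 0], [0, 0, 0]], [[-1.6, -3.8, 0], [0, 0, 0]], [[-1.6, -3.8, 0], [0, 0, 0]], [[-1.6, -3.8, 0], [0, 0, 0]], [[-1.6, -3.8, 0], [0, 0, 0]]], "hand": 0, "force": 20}}

```text
t: 2.0
tool_pos: [0.269, 0.426, 0.2314]
eef_rot: [-0.073, 3.14, 0.0]
wrist_force: [0.5, -0.4, 1.0]
width: -0.001
grip_force: 0.0
```

Call:
{"api": "play_rows", "payload": {"rows": [[[-1.6, -3.8, 0], [0, 0, 0]], [[-1.6, -3.8, 0], [0, 0, 0]], [[-1.6, -3.8, 0], [0, 0, 0]], [[-1.6, -3.8, 0], [0, 0, 0]], [[-1.6, -3.8, 0], [0, 0, 0]], [[-1.6, -3.8, 0], [0, 0, 0]], [[-1.6, -3.8, 0], [0, 0, 0]], [[-1.6, -3.8, 0], [0, 0, 0]]]}}

```text
t: 2.8
tool_pos: [0.4111, 0.128, 0.2317]
eef_rot: [-0.073, 3.14, 0.0]
wrist_force: [0.7, 0.7, -0.3]
width: 0.002
grip_force: 0.0
```

Call:
{"api": "play_rows", "payload": {"rows": [[[-1.6, -3.8, 0], [0, 0, 0]], [[-1.6, -3.8, 0], [0, 0, 0]], [[-0.8, -2, 0], [0, 0, 0]], [[0, 0, 0], [0, 0, 0]], [[0, 0, 0], [0, 0, 0]]]}}

```text
t: 3.3
tool_pos: [0.4548, 0.0354, 0.2312]
eef_rot: [0.07, -3.14, -0.001]
wrist_force: [0.2, 0.2, 0.7]
width: 0.001
grip_force: 0.0
```

```bash
cat >> m.py <<'E'
f=np.load("f.npz")
def loc():
    s=get_state();O,ex,ey=f["O"],f["ex"],f["ey"];q=s["tool_pos"][:2]-O
    Rm=R.from_rotvec(s["eef_rot"]).as_matrix()
    print("t",s["t"],"shelf",(q@ex).round(4),(q@ey).round(4),s["tool_pos"][2].round(4),"yawerr",np.dot(Rm[:2,1],ex).round(4),"tilt",Rm[:2,2].round(4),"F",np.round(s["wrist_force"],2),s["width"])
def plate():
    O,ex,ey=f["O"],f["ex"],f["ey"]
    for c in("top","scene"):
        im,d=capture(c);K,o,A=cam(c);v,u=np.nonzero(d>0)
        W=o+(np.stack([(u-K[0,2])/K[0,0],(v-K[1,2])/K[1,1],np.ones(len(u))],1)*d[v,u][:,None])@A.T
        q=W[:,:2]-O; x=q@ex;y=q@ey;m=(W[:,2]>.1)&(W[:,2]<.14)&(abs(y)<.12)&(x>-.02)&(x<.04)
        print(c,m.sum(),np.percentile(y[m],[5,50,95]).round(4),"ztop",np.percentile(W[m,2],95).round(4))
        cv2.imwrite(f"pics/{c}_{get_state()['t']:.2f}.png",im[:,:,::-1])
E
python3 -c "
from m import *
loc()"
```

```text
t 3.3 shelf -0.0712 0.0914 0.2312 yawerr 0.0013 tilt [-0.0005  0.0005] F [0.23 0.22 0.71] 0.0012764273042853095
```

Call:
{"api": "play_rows", "payload": {"rows": [[[-1, -2, 0], [0, 0, 0]], [[-0.8, -2.1, 2], [0, 0, 0]], [[0, 0, 4], [0, 0, 0]], [[0, 0, 4], [0, 0, 0]], [[0, 0, 2.6], [0, 0, 0]], [[0, 0, 1.5], [0, 0, 0]], [[0, 0, 0], [0, 0, 0]], [[0, 0, 0], [0, 0, 0]]]}}

```text
t: 4.1
tool_pos: [0.4748, -0.0036, 0.0908]
eef_rot: [-0.075, 3.141, 0.0]
wrist_force: [0.5, -0.3, 0.2]
width: 0.002
grip_force: 0.0
```

```bash
python3 -c "
from m import *
loc()
capture('scene');im,d=capture('scene');cv2.imwrite('pics/s1.png',cv2.resize(im[180:340,200:440,::-1],(780,520),interpolation=cv2.INTER_CUBIC))"
```

```text
t 4.1 shelf -0.053 0.0515 0.0908 yawerr -0.0016 tilt [0.     0.0002] F [ 0.47 -0.26  0.22] 0.00173708355711405
```

View pics/s1.png

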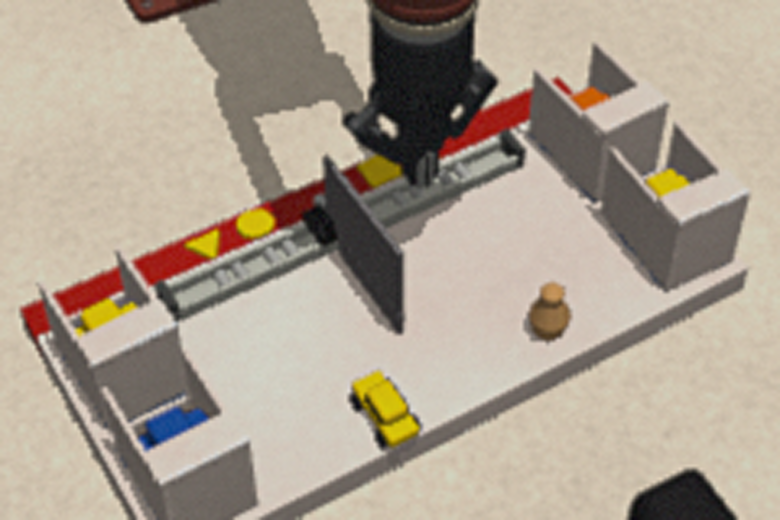

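The shut fingertip (425,180 in the crop) is on the +y side of the plate (330–400, 160–330). The knuckles spread wide, so I'll raise the tip a little to keep them above the plate's top edge.

Call:
{"api": "play_rows", "payload": {"rows": [[[0, 0, -1.7], [0, 0, 0]], [[0, -2, 0], [0, 0, 0]], [[0, -1, 0], [0, 0, 0]], [[0, -0.5, 0], [0, 0, 0]], [[0, -0.5, 0], [0, 0, 0]], [[0, -0.3, 0], [0, 0, 0]], [[0, -0.3, 0], [0, 0, 0]]]}}

```text
t: 4.9
tool_pos: [0.4767, -0.0506, 0.1071]
eef_rot: [0.073, -3.14, -0.0]
wrist_force: [0.1, 0.5, -1.1]
width: 0.001
grip_force: 0.0
```

```bash
python3 -c "
from m import *
loc();plate()"
```

```text
t 4.9 shelf -0.0532 0.0045 0.1071 yawerr -0.0001 tilt [-0.0005  0.0003] F [ 0.13  0.51 -1.06] 0.0005722198271898371Traceback (most recent call last):
  File "<string>", line 3, in <module>
    loc();plate()
          ~~~~~^^
  File "m.py", line 22, in plate
    print(c,m.sum(),np.percentile(y[m],[5,50,95]).round(4),"ztop",np.percentile(W[m,2],95).round(4))
                    ~~~~~~~~~~~~~^^^^^^^^^^^^^^^^
    return _quantile_unchecked(
        a, q, axis, out, overwrite_input, method, keepdims, weights)
    return _ureduce(a,
                    func=_quantile_ureduce_func,
    ...<5 lines>...
                    overwrite_input=overwrite_input,
                    method=method)
    r = func(a, **kwargs)
    result = _quantile(arr,
                       quantiles=q,
    ...<2 lines>...
                       out=out,
                       weights=wgt)
    slices_having_nans = np.isnan(arr[-1, ...])
                                  ~~~^^^^^^^^^
IndexError: index -1 is out of bounds for axis 0 with size 0
```

Call:
{"api": "play_rows", "payload": {"rows": [[[0, -0.5, 0], [0, 0, 0]], [[0, -0.5, 0], [0, 0, 0]], [[0, -0.5, 0], [0, 0, 0]], [[0, -0.5, 0], [0, 0, 0]], [[0, 0, 0], [0, 0, 0]]]}}

```text
t: 5.45
tool_pos: [0.4779, -0.0714, 0.1073]
eef_rot: [-0.072, 3.141, -0.001]
wrist_force: [0.0, -0.0, 0.4]
width: -0.001
grip_force: 0.0
```

```bash
sed -i 's/for c in("top","scene"):/for c in("scene",):/; s/m=(W\[:,2\]>.1)&/m=(W[:,2]>.05)\&/; s/(x>-.02)/(x>.0)/' m.py; python3 -c "
from m import *
loc();plate()
for i in range(1): print([ (r['conf'],ray('scene',r['position'],.13)) for r in mark_of('blade_top','scene')])"
```

```text
t 5.45 shelf -0.053 -0.0163 0.1073 yawerr 0.0005 tilt [ 0.     -0.0005] F [ 0.03 -0.    0.42] -0.0005412143444385442
scene 179 [-0.0361 -0.0348 -0.0318] ztop 0.1321
[(0.65, array([ 0.51451796, -0.08486886,  0.13      ]))]
```

Call:
{"api": "play_rows", "payload": {"rows": [[[0, -0.4, 0], [0, 0, 0]], [[0, -0.4, 0], [0, 0, 0]], [[0, -0.3, 0], [0, 0, 0]], [[0, 0, 0], [0, 0, 0]]]}}

```text
t: 5.95
tool_pos: [0.4784, -0.082, 0.1074]
eef_rot: [-0.072, 3.141, -0.0]
wrist_force: [0.8, -1.0, 0.3]
width: 0.003
grip_force: 0.1
```

Call:
{"api": "play_rows", "payload": {"rows": [[[0, -0.2, 0], [0, 0, 0]], [[0, 0, 0], [0, 0, 0]]]}}

```text
t: 6.15
tool_pos: [0.4785, -0.0835, 0.1073]
eef_rot: [-0.072, 3.141, 0.0]
wrist_force: [-0.4, 1.8, -0.1]
width: -0.001
grip_force: 0.8
```

Call:
{"api": "play_rows", "payload": {"rows": [[[0, -0.2, 0], [0, 0, 0]], [[0, 0, 0], [0, 0, 0]]]}}

```text
t: 6.35
tool_pos: [0.4786, -0.085, 0.1074]
eef_rot: [-0.072, 3.141, 0.002]
wrist_force: [1.3, 4.0, 1.5]
width: -0.004
grip_force: 2.4
```

Call:
{"api": "play_rows", "payload": {"rows": [[[0, -0.2, 0], [0, 0, 0]], [[0, 0, 0], [0, 0, 0]]]}}

```text
t: 6.55
tool_pos: [0.4787, -0.0872, 0.1074]
eef_rot: [-0.073, 3.141, 0.001]
wrist_force: [-0.4, 3.7, 1.6]
width: -0.001
grip_force: 2.1
```

```bash
python3 -c "
from m import *
loc();plate()"
```

```text
t 6.55 shelf -0.053 -0.0322 0.1074 yawerr -0.0002 tilt [0.0001 0.0005] F [-0.38  3.71  1.62] -0.0008193158919972373
scene 185 [-0.0503 -0.0492 -0.0457] ztop 0.1323
```

Call:
{"api": "play_rows", "payload": {"rows": [[[0, -0.2, 0], [0, 0, 0]], [[0, 0, 0], [0, 0, 0]]]}}

```text
t: 6.8
tool_pos: [0.4788, -0.09, 0.1073]
eef_rot: [-0.073, 3.141, -0.001]
wrist_force: [0.5, 1.4, -0.9]
width: 0.003
grip_force: 0.8
```

Call:
{"api": "play_rows", "payload": {"rows": [[[0, -0.2, 0], [0, 0, 0]], [[0, 0, 0], [0, 0, 0]]]}}

```text
t: 7.0
tool_pos: [0.4787, -0.0923, 0.1073]
eef_rot: [0.072, -3.141, 0.002]
wrist_force: [-0.5, 0.0, -0.0]
width: -0.001
grip_force: 0.0
```

```bash
python3 -c "
from m import *
loc();plate()"
```

```text
t 7.0 shelf -0.0531 -0.0373 0.1073 yawerr 0.0001 tilt [-0.0001 -0.001 ] F [-0.46  0.02 -0.02] -0.0005622660619076436
scene 181 [-0.0609 -0.0597 -0.0562] ztop 0.1329
```

The force rose to 4 N, then dropped to zero, and the plate jumped ahead of the finger: it clicked in. I'll back off and check.

Call:
{"api": "play_rows", "payload": {"rows": [[[0, 1, 0], [0, 0, 0]], [[0, 3, 0], [0, 0, 0]], [[0, 3, -2], [0, 0, 0]], [[0, 3, -4], [0, 0, 0]], [[0, 3, -4], [0, 0, 0]], [[0, 4.5, 0], [0, 0, 0]], [[0, 4.5, 0], [0, 0, 0]], [[0, 4.5, 0], [0, 0, 0]]]}}

```text
t: 7.85
tool_pos: [0.4661, 0.1753, 0.2079]
eef_rot: [-0.072, 3.139, 0.0]
wrist_force: [-0.2, 1.0, -0.2]
width: 0.007
grip_force: 0.0
```

Call:
{"api": "play_rows", "payload": {"rows": [[[0, 4.5, 0], [0, 0, 0]], [[0, 4.5, 0], [0, 0, 0]], [[0, 2, 0], [0, 0, 0]], [[0, 0, 0], [0, 0, 0]], [[0, 0, 0], [0, 0, 0]]]}}

```text
t: 8.35
tool_pos: [0.4609, 0.2833, 0.2069]
eef_rot: [0.075, -3.14, 0.001]
wrist_force: [-0.2, -0.7, 0.5]
width: 0.0
grip_force: 0.0
```

```bash
sed -i 's/("scene",)/("scene","top")/' m.py; python3 -c "
from m import *
loc();plate()
im,d=capture('top');cv2.imwrite('pics/t2.png',cv2.resize(im[130:330,200:460,::-1],(780,600),interpolation=cv2.INTER_CUBIC))"
```

```text
t 8.35 shelf -0.0537 0.3387 0.2069 yawerr -0.0016 tilt [-0.0006 -0.0009] F [-0.18 -0.7   0.47] 5.4422387554144174e-05
scene 183 [-0.061  -0.0598 -0.056 ] ztop 0.1315
top 56 [-0.0605 -0.0565 -0.0562] ztop 0.132
```

View pics/t2.png

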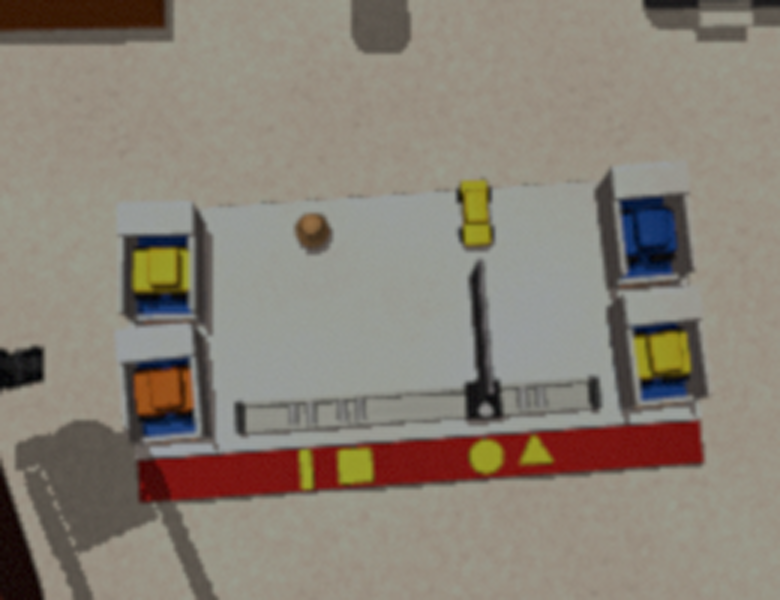

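The foot (485,400) now stands in line with the round ticket (487,456). The plate is seated and nothing else has moved.

```bash
python3 -c "
from workcell import *
print(job_done())"
```

```text
the job is handed in; nothing more can be done
None
```

The divider is in the notch in line with the round ticket (shelf y about -0.06, within about 2 mm). It was only pushed, the plate is still seated in its foot, nothing else on the shelf moved, the arm is clear, and the job was handed in at about 8.5 s.

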